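# Close the battery drawer of the inspection light and switch it on

### The arm

A 7-joint arm with a two-finger parallel gripper is mounted at the origin on a cart in front of the work surface, level with it; the furniture and walls round the work are solid. World frame = base frame: x ahead of the robot, y to its left, z up, the work surface at z = 0. Lengths are in m, angles in rad, forces in N, time in s.
With the tool pointing down it reaches from about 0.4 to 0.85 m from the base axis. Payload 10.4 kg.
Tool frame: the origin (TCP) lies between the finger pads; the fingertips stand ahead of it and the grasp point (between the pads) lies 3 mm ahead of it (r.tips_ahead is the z of the fingertips in the tool frame, in m); z points along the fingers, y is the line along which they close (so a half turn about z gives the same grasp; the last joint's range is limited). The gripper opens to 87 mm and grips with 3 to 60 N. Pads are 19 mm wide; open, the fingers measure 117 mm over their backs; the gripper's body (75 mm by 190 mm) begins 51 mm behind the grasp point.
Start: joints at [-1.169, 0.332, -0.065, 1.46, 0.022, 1.35, -0.088], TCP at [0.258, 0.569, 0.206] pointing down, gripper open.
Joint ranges: [-2.6, 2.6], [-0.5, 2.12], [-1.47, 1.34], [0.16, 2.42], [-1.27, 4.41], [0.06, 2.06], [-2.6, 2.6]. Speed limits (rad/s): [2.22, 2.22, 2.79, 2.79, 3.14, 3.14, 3.14].

### API

Orientations are given as a unit quaternion [x, y, z, w].
In Python, from bench import telemetry, camera, get_calibration, r gives the robot as it stands.
- The arm moves only by the tool drive_tool, never from a script. Its argument "series" is one flat list of numbers, 7 for each row, row after row: the turn, a rotation vector about the tool's x, y, z in units of 5 degrees (1.0 is 5 degrees), then the shift along the tool's x, y, z in units of 40 mm (1.0 is 40 mm), then the opening, from -1 (shut) to 1 (fully open). A call has 1 to 10 rows; each row is the pose to reach, as a shift and turn from the pose commanded when the call began, along the tool's axes at that moment; what a row does not reach only later rows make up. A row lasts 1/12 s, in which the tool goes at most 41.7 mm and 7.16 degrees, less where a joint would pass 70% of its speed; a pose out of reach is approached as far as the arm can. A call with a gripper value outside its range is refused whole. The fingers move at their own pace and stop on an object; "grip_force" is the grip in N (left out, the last holds). Time passes only in rows, so rows that repeat a pose let the fingers close. It gives the time, the measured TCP pose, the force, the opening and the grip force at its end, in the units of the state.
- telemetry.read_state(): the state, without advancing time (a new reading comes with each control period).
- camera(name): name is "scene" or "top" or "wrist"; returns the picture (384x512x3 uint8, red, green, blue); there is no depth.
- get_calibration(name): a dict with "fovy" (degrees; the focal length in pixels is half the picture's height over the tangent of half this angle, whatever the lens; pixels are square), "cx", "cy" (the principal point, pixels), "xyz" and "rotation" of the camera in the world. Camera axes: x right, y up, looking along -z (the intrinsics and any distortion apply to the point x, -y, -z); pixel columns grow to the right and rows downward; lengths in m; the calibration is good to about 2 mm. The wrist camera is an equidistant fisheye: a pixel r from the principal point sees the ray r / f radians off the axis. A picture is of the moment at which its call begins: read the wrist's pose just before it. get_calibration takes no time and is no camera call; for the wrist camera it gives the pose at the moment of the call.
- r.close_job(): hands the job in; it is judged then, once.
The state is a dict: "time": time; "joint_positions": joint angles; "joint_vel": joint speeds; "joint_torque": joint torques, N m; "ee_pos": TCP position; "eef_rot": TCP orientation; "ft_force": force on the tool from outside, world axes, zero at the start; "torque": the same for the moment, N m; "width": finger opening in m; "grip_force": force on a finger pad.
Only numpy, scipy, OpenCV 4.12 (cv2) and the standard library are available. Lean on these libraries where they do the work, as an engineer would, in place of code of your own. Each camera call takes 0.05 s, during which the arm holds its last target. There are 200 camera calls.

### The job

Get the cordless inspection light ready for checking candles: first push its orange battery drawer fully home so that the catch holds it, then slide the red-ridged switch on its top across to the green dot until it snaps over. Leave the jars and the bottle standing beside the light where they are.

Things in the scene. Friction and masses are not known exactly. Their poses are not given: they have to be found in the camera images.
- lamp: the inspection light: a grey box fixed to the table, 160 mm (x) by 110 mm (y), flat top at z = 60 mm. Origin: centre of its underside; x points from the drawer end to the light panel. Switch on the top at x = -25 mm; green dot (ON) at x -25, y +42 mm, white ring (OFF) at y -42 mm. Upright black and white light panel, 90 mm wide, from x = 55 mm on, its top 135 mm above the table
- drawer_face (a point): centre of the flat outer face of the orange drawer front, 32 mm above the table; the front is 88 mm wide, 38 mm high, 8 mm thick, with a 2.5 mm lip 50 mm wide near its upper edge
- drawer (a joint): how far the drawer stands out, in m: 0 is home (the front lies against the box), at most 0.028, starts 0.018 to 0.028. Slides along the lamp's x; pushing it in (+x) takes about 2 N, then up to about 7 N over the catch between 0.015 and 0.007, after which the catch draws it home and holds it with about 4 N
- ridge_top (a point): middle of the top of the red switch ridge, which is 30 mm long along the lamp's x, 7 mm thick along y, and stands 10 mm above the top of the box (its top is 70 mm above the table). The rest of the switch is flush, so that a finger can stand on the top on either side of the ridge
- switch (a joint): position of the slide switch, in m: 0 is OFF (ridge 7 mm to the -y side of the lamp's middle line), 0.014 is ON (7 mm to the +y side, towards the green dot). A spring detent snaps it from its middle (0.007) to whichever end is nearer; starting it from an end takes about 4 N
- candle_jar: bystander: candle jar with a pale lid, 72 mm wide, 90 mm high, loose; origin: centre of its underside. Stands beside the light on its +y side
- scent_jar: bystander: small open sample jar with a blue-green label, about 55 mm wide, 80 mm high, loose; origin: centre of its underside. Stands beside the light on its -y side
- dropper: bystander: small amber dropper bottle with a black teat, 34 mm wide, 104 mm high, loose; origin: centre of its underside. Stands beside the light on its -y side, farther back than the sample jar
Not all that is in view belongs to the job. What is shaped like the lamp but pink or turquoise is not meant.

How it is judged:
By the outcome, as a careful person would: the job done as asked, in the order asked, and still so for the second after the job is handed in, with the robot touching nothing.
It also fails if it takes over 48 s, if anything falls off the work surface, if the arm or the gripper's body presses on something with over 40 N, if the wrist force passes 120 N, or if a joint passes its speed limit or range.

## Working session

There is one attempt and no reset: what is moved stays moved. The work goes in short steps, Python scripts to look and compute and a tool call to move; the robot and the scene stay as the last step left them, time stands still between calls to the robot, and variables do not carry over. Pictures are saved under pics/ and viewed, at most 10 in all, crops included, and the job is handed in when it is done.

Besides the shell and the picture viewer there is one more tool, called after ">>>" as name(argument=value, ...) on one line, values as JSON. drive_tool: Moves the arm, as the interface text tells. Its arguments: {"type":"object","properties":{"series":{"type":"array"},"grip_force":{"type":"number"}},"required":["series"]}

```bash
mkdir -p pics; python3 - <<'E'
from bench import telemetry, camera, get_calibration, r
import cv2, json
for n in ("scene","top"):
    im=camera(n); cv2.imwrite(f"pics/{n}0.png",im[:,:,::-1]); c=get_calibration(n); print(n,c)
s=telemetry.read_state(); print(s["time"],s["ee_pos"],s["eef_rot"],s["width"],r.tips_ahead)
E
ls
```

```text
scene {'fovy': 52.812233639782185, 'cx': 260.79500574038354, 'cy': 193.33962615325774, 'xyz': array([ 0.15236599, -0.70509032,  0.63816661]), 'rotation': array([ 0.46047777, -0.11831094, -0.20999212,  0.85432199])}
top {'fovy': 53.19101124315615, 'cx': 258.6564530953297, 'cy': 190.5795937626667, 'xyz': array([0.34629131, 0.06856477, 0.98680692]), 'rotation': array([-0.07567349,  0.07633106,  0.70696483, -0.6990335 ])}
0.1 [0.25744199 0.56912192 0.20553595] [ 2.10777860e-01  9.77533776e-01 -6.33882282e-04 -9.45868856e-05] 0.08694153759890909 0.022
pics
```

View pics/scene0.png

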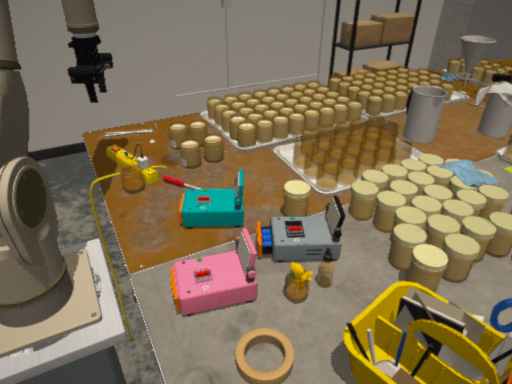

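View pics/top0.png

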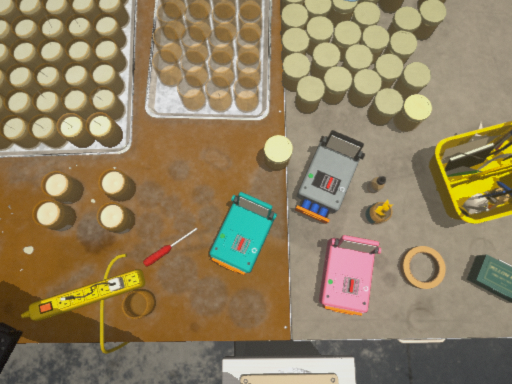

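The grey lamp is at about (330,178) in the top view, with its drawer end at (313,212). The candle jar is at (278,152), the dropper at (378,183) and the scent jar at (380,211). I'll enlarge the area around the lamp.

```bash
cat > h.py <<'E'
import numpy as np
from scipy.spatial.transform import Rotation as R
def px2w(c,u,v,z,h=384,fish=False):
    f=h/2/np.tan(np.radians(c["fovy"])/2)
    d=np.array([u-c["cx"],v-c["cy"]])
    if fish:
        n=np.hypot(*d); th=n/f; ray=np.array([d[0]/n*np.sin(th),-d[1]/n*np.sin(th),-np.cos(th)])
    else: ray=np.array([d[0]/f,-d[1]/f,-1])
    w=R.from_quat(c["rotation"]).apply(ray); o=np.array(c["xyz"])
    return o+w*(z-o[2])/w[2]
E
python3 - <<'E'
import cv2
a=cv2.imread("pics/top0.png")[120:230,260:400]
b=cv2.imread("pics/scene0.png")[165:305,245:355]
cv2.imwrite("pics/z0.png",cv2.resize(a,None,fx=5.5,fy=5.4,interpolation=cv2.INTER_CUBIC)[:600,:800])
E
```

```text
(no output)
```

View pics/z0.png

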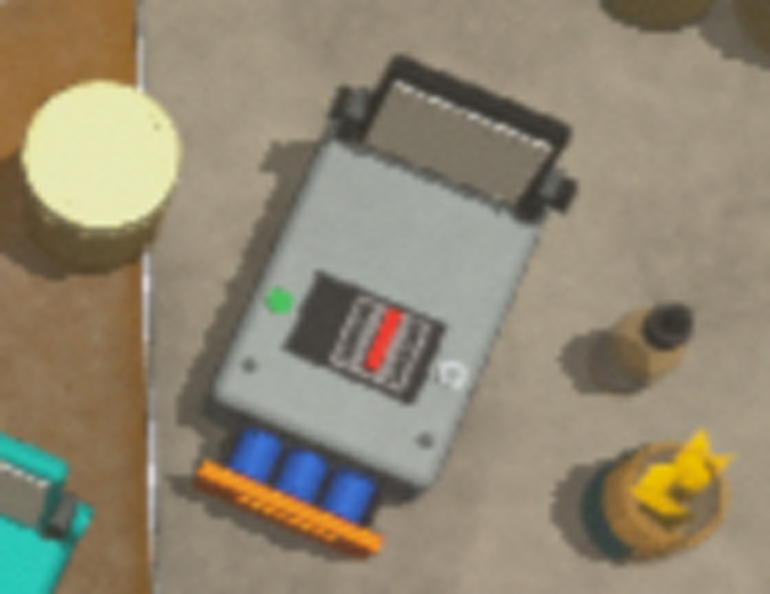

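The grey box shows the green dot at zoom (279,300), the white ring at (452,374) and the ridge at (384,339). The drawer front's top edge runs from (200,465) to (380,545), and the ridge is on the ring side (OFF).

```bash
python3 - <<'E'
from bench import get_calibration, telemetry
from h import *
c=get_calibration("top")
P=lambda x,y,z: px2w(c,260+x/5.5-.4,120+y/5.4-.4,z)[:2]
g,w=P(279,300,.06),P(452,374,.06)
yv=(g-w); print("sep",np.linalg.norm(yv)); yv/=np.linalg.norm(yv); xv=np.array([yv[1],-yv[0]])
yaw=np.arctan2(xv[1],xv[0]); o=(g+w)/2+.025*xv
print("yaw",np.degrees(yaw),"o",o,"xv",xv,"yv",yv)
L=lambda p:((p-o)@xv,(p-o)@yv)
for n,a in dict(ridge=(384,339,.07),dl=(200,465,.051),dr=(380,545,.051),candle=(101,153,.09),dropper=(668,326,.1),scent=(665,497,.08),boxbl=(215,395,.06),boxbr=(432,487,.06),scent_low=(655,520,.03)).items():
    p=P(*a); print(n,p,L(p))
s=telemetry.read_state();print(R.from_quat(s["eef_rot"]).as_matrix().round(3))
E
```

```text
sep 0.0844888842693858
yaw -25.154230588882697 o [ 0.59166399 -0.11171569] xv [ 0.90516689 -0.42505636] yv [0.42505636 0.90516689]
ridge [ 0.56553163 -0.10763099] (np.float64(-0.025390375808395385), np.float64(-0.007410386931251289))
dl [ 0.51161326 -0.02542973] (np.float64(-0.10913566681671023), np.float64(0.04407712180892074))
dr [ 0.47379094 -0.10461312] (np.float64(-0.10971377806611043), np.float64(-0.043673674583873355))
candle [0.64904878 0.01803687] (np.float64(-0.0032093365975708146), np.float64(0.14183948918031294))
dropper [ 0.56285887 -0.22511423] (np.float64(0.022127328190349297), np.float64(-0.114888400870132))
scent [ 0.48982583 -0.22423599] (np.float64(-0.044353066630869076), np.float64(-0.14513660567530506))
boxbl [ 0.54244328 -0.0323052 ] (np.float64(-0.07830689323038435), np.float64(0.050958167763643224))
boxbr [ 0.49874224 -0.1274099 ] (np.float64(-0.07743876448078046), np.float64(-0.05370286216844402))
scent_low [ 0.48695514 -0.23494572] (np.float64(-0.04239927596523876), np.float64(-0.1560509035709143))
[[-0.911  0.412 -0.   ]
 [ 0.412  0.911 -0.001]
 [-0.    -0.001 -1.   ]]
```

```bash
python3 - <<'E'
from bench import get_calibration
from h import *
c=get_calibration("top"); t=np.radians(-25.15); xv=np.array([np.cos(t),np.sin(t)]); yv=np.array([-xv[1],xv[0]]); o=np.array([.5917,-.1117])
L=lambda p:(round((p-o)@xv,3),round((p-o)@yv,3))
for n,u,v,z in [("turq panel l",238,194,.135),("turq r",273,206,.135),("pink l",331,237,.135),("pink r",380,240,.135),("turq green box corner",216,263,.06),("turq back r",272,218,.06),("pink back l",328,250,.06)]:
    p=px2w(c,u,v,z)[:2]; print(n,p.round(3),L(p))
for a in [(-.16,0),(-.12,0),(-.0975,0),(-.025,.005)]: print(a,o+a[0]*xv+a[1]*yv)
E
```

```text
turq panel l [0.525 0.114] (np.float64(-0.156), np.float64(0.176))
turq r [0.497 0.035] (np.float64(-0.148), np.float64(0.092))
pink l [ 0.426 -0.092] (np.float64(-0.159), np.float64(-0.053))
pink r [ 0.418 -0.2  ] (np.float64(-0.12), np.float64(-0.154))
turq green box corner [0.374 0.17 ] (np.float64(-0.317), np.float64(0.162))
turq back r [0.48  0.035] (np.float64(-0.163), np.float64(0.085))
pink back l [ 0.402 -0.098] (np.float64(-0.178), np.float64(-0.068))
(-0.16, 0) [ 0.44686828 -0.04370168]
(-0.12, 0) [ 0.48307621 -0.06070126]
(-0.0975, 0) [ 0.50344317 -0.07026352]
(-0.025, 0.005) [ 0.57119499 -0.09654927]
```

>>> drive_tool(series=[0, 0, 18.15, -11.13, -11.76, 0, -1, 0, 0, 18.15, -11.13, -11.76, 0, -1, 0, 0, 18.15, -11.13, -11.76, 0, -1, 0, 0, 18.15, -11.13, -11.76, 0, -1, 0, 0, 18.15, -11.13, -11.76, 0, -1, 0, 0, 18.15, -11.13, -11.76, 0, -1, 0, 0, 18.15, -11.13, -11.76, 0, -1, 0, 0, 18.15, -11.13, -11.76, 0, -1, 0, 0, 18.15, -11.13, -11.76, 0, -1, 0, 0, 18.15, -11.13, -11.76, 0, -1])

```text
time: 0.93
ee_pos: [0.3938, 0.1736, 0.2061]
eef_rot: [0.745, 0.667, 0.0, -0.0]
ft_force: [1.7, 0.1, 0.1]
width: 0.0283
grip_force: 0.0
```

```bash
cat > go.py <<'E'
# usage: go.py lampx lampy tcpz yaw_offset_deg : prints tool-frame row to reach lamp-frame pose (yaw 0: tool y along lamp y)
import sys
from bench import telemetry
from h import *
s=telemetry.read_state(); o=np.array([.5917,-.1117]); T=-25.15
Rt=R.from_quat(s["eef_rot"]); p=np.array(s["ee_pos"])
xv=np.array([np.cos(np.radians(T)),np.sin(np.radians(T))]); yv=np.array([-xv[1],xv[0]])
print("t",s["time"],"lamp pos",((p[:2]-o)@xv).round(4),((p[:2]-o)@yv).round(4),p[2].round(4),"F",np.round(s["ft_force"],1),"w",round(s["width"],4),"q",np.round(s["joint_positions"],2))
if len(sys.argv)>1:
    x,y,z,a=map(float,sys.argv[1:])
    t=np.r_[o+x*xv+y*yv,z]
    Y=R.from_euler("z",T+a,degrees=True)*R.from_matrix(np.diag([-1,1,-1.]))
    print("row",(np.degrees((Rt.inv()*Y).as_rotvec())/5).round(2),(Rt.inv().apply(t-p)/.04).round(3))
E
python3 go.py -.14 .01 .206 -90
```

```text
t 0.9333 lamp pos -0.3004 0.1742 0.2061 F [1.7 0.1 0.1] w 0.0283 q [-0.81 -0.12  0.27  1.95  0.03  1.31 -0.66]
row [-0.   -0.    3.77] [-5.180e+00  2.469e+00  1.000e-03]
```

>>> drive_tool(series=[0, 0, 3.77, -5.18, 2.47, 0, -1, 0, 0, 3.77, -5.18, 2.47, 0, -1, 0, 0, 3.77, -5.18, 2.47, 0, -1, 0, 0, 3.77, -5.18, 2.47, 0, -1, 0, 0, 3.77, -5.18, 2.47, 0, -1, 0, 0, 3.77, -5.18, 2.47, 0, -1, 0, 0, 3.77, -5.18, 2.47, 0, -1, 0, 0, 3.77, -5.18, 2.47, 0, -1])

```text
time: 1.6
ee_pos: [0.4704, -0.0417, 0.2059]
eef_rot: [0.843, 0.538, -0.0, -0.0]
ft_force: [-0.6, 1.3, 0.7]
width: 0.0003
grip_force: 0.0
```

```bash
python3 go.py -.14 .01 .055 -90; python3 - <<'E'
from bench import camera,get_calibration
import cv2
print(get_calibration("wrist")); cv2.imwrite("pics/w1.png",camera("wrist")[:,:,::-1])
E
```

```text
t 1.6 lamp pos -0.1395 0.0118 0.2059 F [-0.6  1.3  0.7] w 0.0003 q [-0.58 -0.04  0.56  1.87  0.02  1.3  -0.46]
row [-0.01  0.    0.04] [-0.044 -0.01   3.773]
{'fovy': 65.70646984690485, 'cx': 257.68713352510963, 'cy': 190.1148846610432, 'xyz': array([0.50130219, 0.02551817, 0.3850333 ]), 'rotation': array([-0.13297882,  0.03035577, -0.21409942,  0.96724175])}
```

View pics/w1.png

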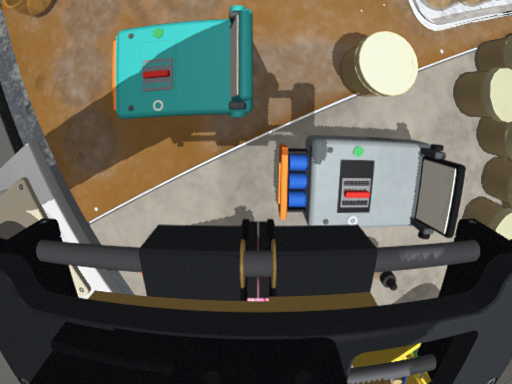

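The wrist view shows the lamp with the green dot at (358,151), the ring at (353,220), the ridge at (357,194) and the drawer face at (280,182). I'll check these against the top-camera estimate.

```bash
python3 - <<'E'
from bench import get_calibration
from h import *
c=get_calibration("wrist"); t=np.radians(-25.15); xv=np.array([np.cos(t),np.sin(t)]); yv=np.array([-xv[1],xv[0]]); o=np.array([.5917,-.1117])
for n,u,v,z in [("green",358,151,.06),("ring",353,220,.06),("ridge",357,194,.07),("face",281,182,.045),("boxl",307,182,.06)]:
    p=px2w(c,u,v,z,fish=True)[:2]; print(n,((p-o)@xv).round(4),((p-o)@yv).round(4))
E
```

```text
green -0.0268 0.0429
ring -0.0252 -0.0412
ridge -0.0272 -0.0054
face -0.1137 0.0017
boxl -0.0851 0.0057
```

>>> drive_tool(series=[0, 0, 0, 0, -0.15, 1, -1, 0, 0, 0, 0, -0.15, 2, -1, 0, 0, 0, 0, -0.15, 3, -1, 0, 0, 0, 0, -0.15, 3.7, -1, 0, 0, 0, 0, -0.15, 3.97, -1, 0, 0, 0, 0, -0.15, 3.97, -1])

```text
time: 2.15
ee_pos: [0.4632, -0.037, 0.0454]
eef_rot: [0.842, 0.539, -0.002, -0.001]
ft_force: [0.0, 0.3, -0.0]
width: 0.0003
grip_force: 0.0
```

```bash
python3 go.py -.103 .01 .047 -90
```

```text
t 2.15 lamp pos -0.1481 0.013 0.0454 F [ 0.   0.3 -0. ] w 0.0003 q [-0.55  0.16  0.57  2.07 -0.1   0.94 -0.35]
row [-0.04  0.03  0.09] [-0.083  1.126 -0.043]
```

>>> drive_tool(series=[0, 0, 0, 0, 0.2, 0, -1, 0, 0, 0, 0, 0.4, 0, -1, 0, 0, 0, 0, 0.5, 0, -1, 0, 0, 0, 0, 0.6, 0, -1, 0, 0, 0, 0, 0.7, 0, -1, 0, 0, 0, 0, 0.8, 0, -1, 0, 0, 0, 0, 0.9, 0, -1, 0, 0, 0, 0, 0.95, 0, -1, 0, 0, 0, 0, 1.0, 0, -1, 0, 0, 0, 0, 1.0, 0, -1])

```text
time: 2.98
ee_pos: [0.5016, -0.0551, 0.0474]
eef_rot: [0.843, 0.539, -0.0, 0.0]
ft_force: [-0.5, 1.0, 0.1]
width: 0.0005
grip_force: 0.0
```

```bash
python3 go.py -.103 .01 .047 -90
```

```text
t 2.9833 lamp pos -0.1056 0.013 0.0474 F [-0.5  1.   0.1] w 0.0005 q [-0.5   0.25  0.58  1.98 -0.16  0.96 -0.27]
row [-0.    0.    0.07] [-0.075  0.065  0.01 ]
```

>>> drive_tool(series=[0, 0, 0, 0, 0.04, 0, -1, 0, 0, 0, 0, 0.08, 0, -1, 0, 0, 0, 0, 0.1, 0, -1, 0, 0, 0, 0, 0.12, 0, -1, 0, 0, 0, 0, 0.12, 0, -1])

```text
time: 3.4
ee_pos: [0.5059, -0.0569, 0.0475]
eef_rot: [0.842, 0.539, 0.0, 0.0]
ft_force: [0.2, -0.0, 0.0]
width: 0.0003
grip_force: 0.0
```

```bash
python3 go.py; python3 - <<'E'
from bench import camera,get_calibration
import cv2
im=camera("top")[:,:,::-1][120:230,260:400]; b=camera("scene")[:,:,::-1][165:305,225:365]
w=camera("wrist")[:,:,::-1]
f=lambda a:cv2.resize(a,(400,300),interpolation=cv2.INTER_CUBIC)
import numpy as np
cv2.imwrite("pics/c1.png",np.vstack([np.hstack([f(im),f(b)]),np.hstack([f(w),f(w[100:250,230:430])])]))
E
```

```text
t 3.4 lamp pos -0.1009 0.0131 0.0475 F [ 0.2 -0.   0. ] w 0.0003 q [-0.49  0.26  0.58  1.97 -0.17  0.96 -0.26]
```

View pics/c1.png

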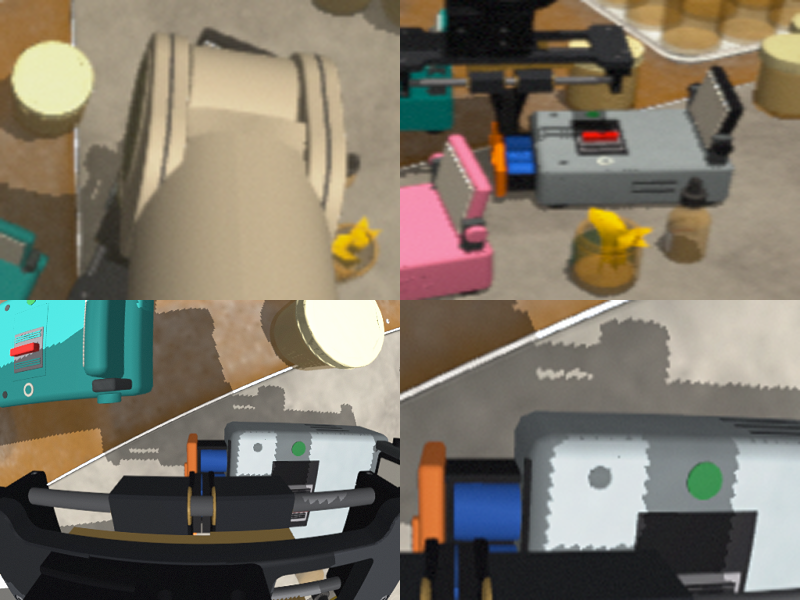

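The drawer still stands out, with its front at about wrist pixel (238,185) and the box edge at (290,170). I'll measure both.

```bash
python3 - <<'E'
from bench import get_calibration
from h import *
c=get_calibration("wrist"); t=np.radians(-25.15); xv=np.array([np.cos(t),np.sin(t)]); yv=np.array([-xv[1],xv[0]]); o=np.array([.5917,-.1117])
for n,u,v,z in [("faceouter",239.5,180,.051),("faceinner",251.5,178,.051),("box corner",289,170,.06),("finger l bottom",241,223,.051),("green",382,190,.06)]:
    p=px2w(c,u,v,z,fish=True)[:2]; print(n,((p-o)@xv).round(4),((p-o)@yv).round(4))
E
```

```text
faceouter -0.1131 0.0441
faceinner -0.1058 0.0454
box corner -0.0841 0.0524
finger l bottom -0.1125 0.016
green -0.0252 0.0409
```

```bash
python3 - <<'E'
from bench import camera
import cv2,numpy as np
b=camera("scene")[:,:,::-1][175:245,235:305]
w=camera("wrist")[:,:,::-1][160:260,200:300]
f=lambda a:cv2.resize(a,(400,400),interpolation=cv2.INTER_CUBIC)
cv2.imwrite("pics/c2.png",np.hstack([f(b),f(w)]))
E
```

```text
(no output)
```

View pics/c2.png

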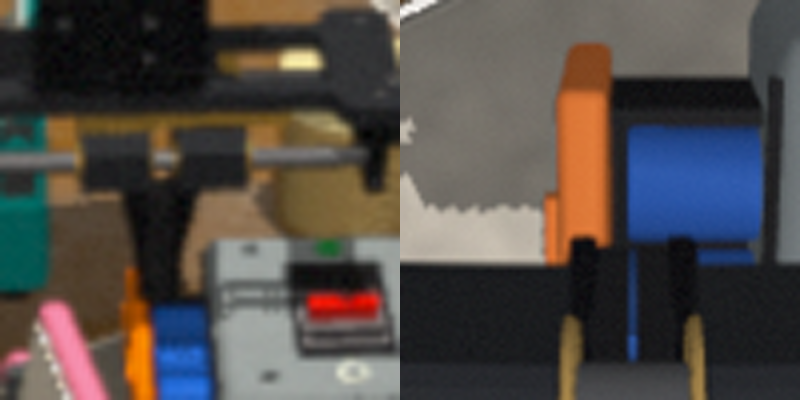

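```bash
python3 - <<'E'
from bench import get_calibration,telemetry
from h import *
t=np.radians(-25.15); xv=np.array([np.cos(t),np.sin(t)]); yv=np.array([-xv[1],xv[0]]); o=np.array([.5917,-.1117])
c=get_calibration("scene"); f=192/np.tan(np.radians(c["fovy"])/2)
def pr(x,y,z):
    w=np.r_[o+x*xv+y*yv,z]; k=R.from_quat(c["rotation"]).inv().apply(w-c["xyz"])
    return np.array([c["cx"]+f*k[0]/-k[2],c["cy"]-f*k[1]/-k[2]])
for n,a in dict(tip=(-.101,.013,.0255),tcp51=(-.101,.013,.051),tcp9=(-.101,.013,.09),tip_thick_p=(-.086,.013,.0255),frontfar=(-.11,.044,.051),frontnear=(-.11,-.044,.051),boxcornerfar=(-.08,.055,.06),boxnear=(-.08,-.055,.06),green=(-.025,.042,.06)).items():
    p=pr(*a); print(n,p.round(1),"crop",((p-[235,175])*400/70).round(0))
E
```

```text
tip [262.4 237.2] crop [156. 355.]
tcp51 [262.5 229.1] crop [157. 309.]
tcp9 [262.7 216.1] crop [158. 235.]
tip_thick_p [268.4 237. ] crop [191. 355.]
frontfar [258.2 221.4] crop [133. 265.]
frontnear [259.8 244.6] crop [142. 398.]
boxcornerfar [270.  215.6] crop [200. 232.]
boxnear [273.3 244.4] crop [219. 397.]
green [292.4 218.2] crop [328. 247.]
```

>>> drive_tool(series=[0, 0, 0, 0, 0, -0.3, -1, 0, 0, 0, 0, 0, -0.6, -1, 0, 0, 0, 0, 0, -1, -1, 0, 0, 0, 0, 0, -1.5, -1, 0, 0, 0, 0, -0.8, -1.5, -1, 0, 0, 0, 0, -1.5, -1.5, -1, 0, 0, 0, 0, -1.5, -1.5, -1, 0, 0, 0, 0, -1.5, -1.5, -1])

```text
time: 4.32
ee_pos: [0.451, -0.031, 0.1084]
eef_rot: [0.842, 0.539, 0.001, -0.0]
ft_force: [0.5, -0.1, 0.5]
width: 0.0007
grip_force: 0.0
```

```bash
python3 go.py; python3 - <<'E'
from bench import camera
import cv2,numpy as np
b=camera("scene")[:,:,::-1][155:245,225:315]
w=camera("wrist")[:,:,::-1][130:280,220:370]
f=lambda a:cv2.resize(a,(400,400),interpolation=cv2.INTER_CUBIC)
cv2.imwrite("pics/c3.png",np.hstack([f(b),f(w)]))
E
```

```text
t 4.3167 lamp pos -0.1617 0.0132 0.1084 F [ 0.5 -0.1  0.5] w 0.0007 q [-0.59  0.01  0.57  2.05 -0.01  1.08 -0.45]
```

View pics/c3.png

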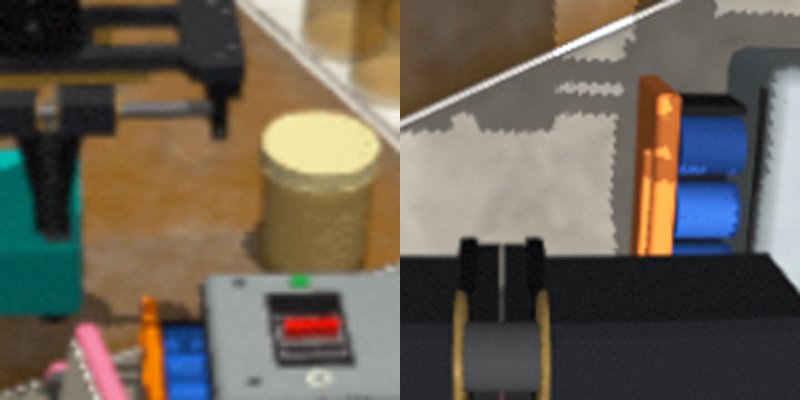

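```bash
python3 - <<'E'
from bench import get_calibration,telemetry
from h import *
t=np.radians(-25.15); xv=np.array([np.cos(t),np.sin(t)]); yv=np.array([-xv[1],xv[0]]); o=np.array([.5917,-.1117])
c=get_calibration("scene"); f=192/np.tan(np.radians(c["fovy"])/2)
def pr(x,y,z):
    w=np.r_[o+x*xv+y*yv,z]; k=R.from_quat(c["rotation"]).inv().apply(w-c["xyz"])
    return np.array([c["cx"]+f*k[0]/-k[2],c["cy"]-f*k[1]/-k[2]])
for z in (.0864,.1084,.12): print("tip",z,((pr(-.1617,.0132,z)-[225,155])*400/90).round(0))
for x in (-.088,-.095,-.1,-.105,-.11,-.116): print("front far top outer",x,((pr(x,.044,.051)-[225,155])*400/90).round(0))
w=get_calibration("wrist")
for n,u,v,z in [("outer far top",220+238*.375,130+78*.375,.051),("inner far top",220+279*.375,130+95*.375,.051),("boxedge",220+335*.375,130+55*.375,.06),("outer near",220+240*.375,130+250*.375,.048)]:
    p=px2w(w,u,v,z,fish=True)[:2]; print(n,((p-o)@xv).round(4),((p-o)@yv).round(4))
E
```

```text
tip 0.0864 [ 54. 279.]
tip 0.1084 [ 53. 246.]
tip 0.12 [ 52. 228.]
front far top outer -0.088 [187. 294.]
front far top outer -0.095 [174. 294.]
front far top outer -0.1 [165. 295.]
front far top outer -0.105 [157. 295.]
front far top outer -0.11 [148. 295.]
front far top outer -0.116 [137. 295.]
outer far top -0.1193 0.047
inner far top -0.1061 0.0419
boxedge -0.0915 0.0561
outer near -0.115 -0.0105
```

The fingertip in the scene view sits at about z = 0.11 where 0.086 was expected. The tips therefore end near the TCP height and passed over the drawer front. I'll descend further, watching the force.

>>> drive_tool(series=[0, 0, 0, 0, 0.3, 0.8, -1, 0, 0, 0, 0, 0.3, 1.4, -1, 0, 0, 0, 0, 0.3, 1.6, -1, 0, 0, 0, 0, 0.3, 1.7, -1, 0, 0, 0, 0, 0.3, 1.8, -1, 0, 0, 0, 0, 0.3, 1.9, -1, 0, 0, 0, 0, 0.3, 1.95, -1, 0, 0, 0, 0, 0.3, 1.95, -1])

```text
time: 5.08
ee_pos: [0.4625, -0.0367, 0.0297]
eef_rot: [0.842, 0.539, 0.0, 0.0]
ft_force: [-0.8, -0.3, -1.2]
width: 0.0006
grip_force: 0.0
```

```bash
python3 go.py -.103 .01 .024 -90
```

```text
t 5.0833 lamp pos -0.1489 0.013 0.0297 F [-0.8 -0.3 -1.2] w 0.0006 q [-0.55  0.18  0.58  2.09 -0.13  0.9  -0.34]
row [ 0.   -0.01  0.07] [-0.082  1.146  0.143]
```

>>> drive_tool(series=[0, 0, 0, 0, 0.2, 0.1, -1, 0, 0, 0, 0, 0.4, 0.12, -1, 0, 0, 0, 0, 0.5, 0.12, -1, 0, 0, 0, 0, 0.6, 0.12, -1, 0, 0, 0, 0, 0.65, 0.12, -1, 0, 0, 0, 0, 0.7, 0.12, -1, 0, 0, 0, 0, 0.7, 0.12, -1])

```text
time: 5.67
ee_pos: [0.4877, -0.0486, 0.0247]
eef_rot: [0.843, 0.539, -0.0, -0.0]
ft_force: [0.5, 0.5, 0.6]
width: 0.0001
grip_force: 0.0
```

```bash
python3 go.py
```

```text
t 5.6667 lamp pos -0.1209 0.0129 0.0247 F [0.5 0.5 0.6] w 0.0001 q [-0.51  0.25  0.58  2.03 -0.18  0.9  -0.27]
```

>>> drive_tool(series=[0, 0, 0, 0, 0.1, 0, -1, 0, 0, 0, 0, 0.15, 0, -1, 0, 0, 0, 0, 0.2, 0, -1])

```text
time: 5.92
ee_pos: [0.4948, -0.0519, 0.0245]
eef_rot: [0.842, 0.539, -0.0, -0.0]
ft_force: [-1.2, -0.1, -0.1]
width: 0.0006
grip_force: 0.8
```

>>> drive_tool(series=[0, 0, 0, 0, 0.05, 0, -1, 0, 0, 0, 0, 0.1, 0, -1])

```text
time: 6.08
ee_pos: [0.4978, -0.0532, 0.0244]
eef_rot: [0.842, 0.539, -0.001, -0.001]
ft_force: [-4.9, 1.8, 3.9]
width: 0.0005
grip_force: 2.8
```

```bash
python3 go.py
```

```text
t 6.0833 lamp pos -0.1099 0.013 0.0244 F [-4.9  1.8  3.9] w 0.0005 q [-0.5   0.28  0.58  2.   -0.19  0.91 -0.25]
```

>>> drive_tool(series=[0, 0, 0, 0, 0.05, 0, -1, 0, 0, 0, 0, 0.1, 0, -1])

```text
time: 6.25
ee_pos: [0.5018, -0.0551, 0.0245]
eef_rot: [0.842, 0.539, -0.0, -0.0]
ft_force: [-2.8, 1.6, 0.8]
width: 0.0005
grip_force: 1.4
```

>>> drive_tool(series=[0, 0, 0, 0, 0.05, 0, -1, 0, 0, 0, 0, 0.1, 0, -1])

```text
time: 6.42
ee_pos: [0.5062, -0.0571, 0.0246]
eef_rot: [0.842, 0.539, 0.0, 0.0]
ft_force: [-0.2, 1.0, -0.0]
width: 0.0006
grip_force: 0.1
```

```bash
python3 go.py; python3 - <<'E'
from bench import camera
import cv2,numpy as np
b=camera("scene")[:,:,::-1][175:255,235:315]
w=camera("wrist")[:,:,::-1][130:280,200:350]
f=lambda a:cv2.resize(a,(400,400),interpolation=cv2.INTER_CUBIC)
cv2.imwrite("pics/c4.png",np.hstack([f(b),f(w)]))
E
```

```text
t 6.4167 lamp pos -0.1006 0.0131 0.0246 F [-0.2  1.  -0. ] w 0.0006 q [-0.48  0.3   0.58  1.98 -0.2   0.92 -0.24]
```

View pics/c4.png

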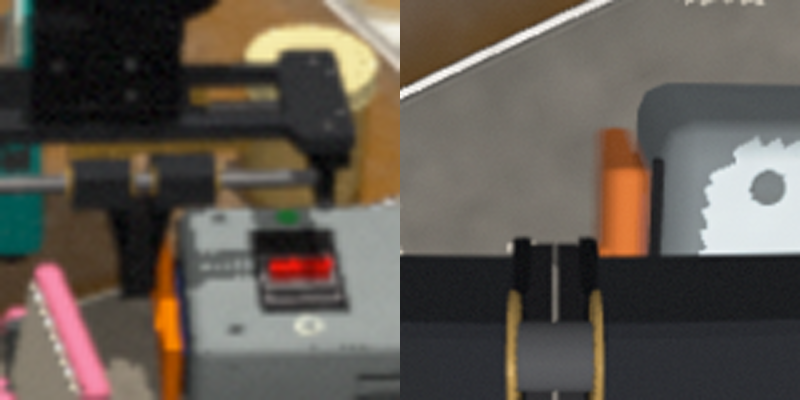

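The drawer is home or nearly so: only a sliver shows at crop (180,250), and the force fell away past the catch. I'll press a little more to confirm.

>>> drive_tool(series=[0, 0, 0, 0, 0.05, 0, -1, 0, 0, 0, 0, 0.08, 0, -1])

```text
time: 6.68
ee_pos: [0.5092, -0.0584, 0.0248]
eef_rot: [0.842, 0.539, 0.0, 0.0]
ft_force: [0.1, -0.5, 0.5]
width: 0.0004
grip_force: 0.0
```

>>> drive_tool(series=[0, 0, 0, 0, 0.03, 0, -1, 0, 0, 0, 0, 0.05, 0, -1])

```text
time: 6.85
ee_pos: [0.5096, -0.0585, 0.0244]
eef_rot: [0.842, 0.539, -0.001, -0.001]
ft_force: [-7.3, 3.6, 6.2]
width: 0.0002
grip_force: 4.1
```

```bash
python3 go.py
```

```text
t 6.85 lamp pos -0.0969 0.0132 0.0244 F [-7.3  3.6  6.2] w 0.0002 q [-0.48  0.31  0.57  1.97 -0.21  0.92 -0.23]
```

>>> drive_tool(series=[0, 0, 0, 0, -0.3, 0, -1, 0, 0, 0, 0, -0.4, 0, -1, 0, 0, 0, 0, -0.4, -1, -1, 0, 0, 0, 0, -0.4, -2, -1, 0, 0, 0, 0, -0.4, -3, -1, 0, 0, 0, 0, -0.4, -4, -1, 0, 0, 0, 0, -0.4, -4.4, -1, 0, 0, 0, 0, -0.4, -4.4, 0])

```text
time: 7.52
ee_pos: [0.4984, -0.0525, 0.2051]
eef_rot: [0.843, 0.539, 0.004, 0.001]
ft_force: [0.0, 0.4, 0.2]
width: 0.0027
grip_force: 0.0
```

```bash
python3 go.py -.025 .005 .18 0; python3 go.py -.025 .005 .18 0|head -0
```

```text
t 7.5167 lamp pos -0.1096 0.014 0.2051 F [0.  0.4 0.2] w 0.0027 q [-0.57  0.04  0.61  1.82 -0.02  1.29 -0.39]
row [ 1.000e-01  1.000e-02 -1.793e+01] [-0.239  2.109  0.64 ]Exception ignored on flushing sys.stdout:
BrokenPipeError: [Errno 32] Broken pipe
```

>>> drive_tool(series=[0, 0, -17.93, -0.24, 2.11, 0, 0, 0, 0, -17.93, -0.24, 2.11, 0, 0, 0, 0, -17.93, -0.24, 2.11, 0, 0, 0, 0, -17.93, -0.24, 2.11, 0, 0, 0, 0, -17.93, -0.24, 2.11, 0, 0, 0, 0, -17.93, -0.24, 2.11, 0, 0, 0, 0, -17.93, -0.24, 2.11, 0, 0, 0, 0, -17.93, -0.24, 2.11, 0, 0, 0, 0, -17.93, -0.24, 2.11, 0, 0, 0, 0, -17.93, -0.24, 2.11, 0, 0])

```text
time: 8.35
ee_pos: [0.5683, -0.0965, 0.1996]
eef_rot: [0.382, 0.924, -0.0, -0.001]
ft_force: [-0.9, 0.1, -1.6]
width: 0.0429
grip_force: 0.0
```

```bash
python3 go.py -.025 .005 .11 0
```

```text
t 8.35 lamp pos -0.0276 0.0038 0.1996 F [-0.9  0.1 -1.6] w 0.0429 q [-0.35  0.24  0.53  1.63 -0.12  1.31  0.98]
row [-0.01 -0.01 -3.96] [-0.053  0.053  2.24 ]
```

>>> drive_tool(series=[0, 0, -3.96, -0.05, 0.05, 0, 0, 0, 0, -3.96, -0.05, 0.05, 0.2, 0, 0, 0, -3.96, -0.05, 0.05, 0.6, 0, 0, 0, -3.96, -0.05, 0.05, 1.2, 0, 0, 0, -3.96, -0.05, 0.05, 1.9, 0, 0, 0, -3.96, -0.05, 0.05, 2.24, 0, 0, 0, -3.96, -0.05, 0.05, 2.24, 0])

```text
time: 8.93
ee_pos: [0.5689, -0.0963, 0.1068]
eef_rot: [0.221, 0.975, -0.001, -0.003]
ft_force: [-1.9, 0.2, -0.1]
width: 0.0434
grip_force: 0.0
```

```bash
python3 go.py -.025 .005 .09 0; python3 - <<'E'
from bench import camera,get_calibration
import cv2,numpy as np
b=camera("scene")[:,:,::-1][165:245,245:345]
w=camera("wrist")[:,:,::-1]
f=lambda a:cv2.resize(a,(400,320),interpolation=cv2.INTER_CUBIC)
cv2.imwrite("pics/c5.png",np.hstack([f(b),f(w)]))
E
```

```text
t 8.9333 lamp pos -0.0272 0.0043 0.1068 F [-1.9  0.2 -0.1] w 0.0434 q [-0.3   0.32  0.47  1.73 -0.16  1.13  1.34]
row [-0.03 -0.07 -0.07] [-0.059  0.02   0.421]
```

View pics/c5.png

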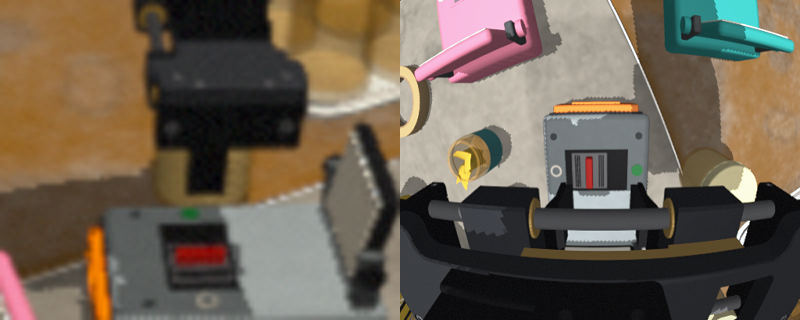

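The drawer front now lies against the box. The near finger's tip is at scene pixel (296,213), above the switch, and in the wrist view the ridge lies between the two fingers.

```bash
python3 - <<'E'
from bench import get_calibration,telemetry
from h import *
t=np.radians(-25.15); xv=np.array([np.cos(t),np.sin(t)]); yv=np.array([-xv[1],xv[0]]); o=np.array([.5917,-.1117])
c=get_calibration("scene"); f=192/np.tan(np.radians(c["fovy"])/2)
def pr(x,y,z):
    w=np.r_[o+x*xv+y*yv,z]; k=R.from_quat(c["rotation"]).inv().apply(w-c["xyz"])
    return np.array([c["cx"]+f*k[0]/-k[2],c["cy"]-f*k[1]/-k[2]])
for y in (-.018,-.03):
  for z in (.085,.107,.115,.125,.135): print(y,z,((pr(-.0272,y,z)-[245,165])*4).round(0))
E
```

```text
-0.018 0.085 [200. 241.]
-0.018 0.107 [202. 210.]
-0.018 0.115 [203. 199.]
-0.018 0.125 [204. 185.]
-0.018 0.135 [205. 170.]
-0.03 0.085 [203. 254.]
-0.03 0.107 [205. 223.]
-0.03 0.115 [206. 212.]
-0.03 0.125 [207. 197.]
-0.03 0.135 [208. 183.]
```

>>> drive_tool(series=[0, 0, 0, -0.06, 0.02, 0.2, 0, 0, 0, 0, -0.06, 0.02, 0.4, 0, 0, 0, 0, -0.06, 0.02, 0.55, 0, 0, 0, 0, -0.06, 0.02, 0.65, 0])

```text
time: 9.37
ee_pos: [0.5737, -0.0967, 0.0843]
eef_rot: [0.221, 0.975, 0.0, -0.0]
ft_force: [0.2, -0.5, -0.3]
width: 0.044
grip_force: 0.0
```

>>> drive_tool(series=[0, 0, 0, 0, 0, 0.1, 0, 0, 0, 0, 0, 0, 0.2, 0, 0, 0, 0, 0, 0, 0.3, 0])

```text
time: 9.62
ee_pos: [0.5739, -0.0968, 0.0727]
eef_rot: [0.221, 0.975, 0.0, -0.0]
ft_force: [-0.7, 0.3, -0.4]
width: 0.0435
grip_force: 0.0
```

>>> drive_tool(series=[0, 0, 0, 0, 0, 0.05, 0, 0, 0, 0, 0, 0, 0.1, 0, 0, 0, 0, 0, 0, 0.15, 0])

```text
time: 9.87
ee_pos: [0.574, -0.0968, 0.067]
eef_rot: [0.221, 0.975, 0.0, 0.0]
ft_force: [0.1, -0.1, 0.7]
width: 0.0437
grip_force: 0.0
```

```bash
python3 go.py -.025 .005 .06 0
```

```text
t 9.8667 lamp pos -0.0224 0.0059 0.067 F [ 0.1 -0.1  0.7] w 0.0437 q [-0.29  0.38  0.45  1.76 -0.19  1.05  1.36]
row [ 0.   -0.   -0.07] [ 0.066 -0.024  0.174]
```

>>> drive_tool(series=[0, 0, 0, 0.03, 0, 0.05, 0, 0, 0, 0, 0.06, 0, 0.1, 0])

```text
time: 10.03
ee_pos: [0.5717, -0.0958, 0.0629]
eef_rot: [0.221, 0.975, 0.0, 0.0]
ft_force: [-0.0, 0.0, 0.1]
width: 0.0436
grip_force: 0.0
```

>>> drive_tool(series=[0, 0, 0, 0, 0, 0.05, 0, 0, 0, 0, 0, 0, 0.1, 0])

```text
time: 10.2
ee_pos: [0.5717, -0.0957, 0.0589]
eef_rot: [0.221, 0.975, 0.0, -0.0]
ft_force: [-0.3, 0.6, 0.4]
width: 0.0438
grip_force: 0.0
```

>>> drive_tool(series=[0, 0, 0, 0, 0, 0.05, 0, 0, 0, 0, 0, 0, 0.1, 0])

```text
time: 10.37
ee_pos: [0.5718, -0.0958, 0.0549]
eef_rot: [0.221, 0.975, 0.0, -0.0]
ft_force: [0.7, 0.6, -1.3]
width: 0.0435
grip_force: 0.0
```

>>> drive_tool(series=[0, 0, 0, 0, 0, 0.05, 0, 0, 0, 0, 0, 0, 0.1, 0])

```text
time: 10.53
ee_pos: [0.5717, -0.0958, 0.0508]
eef_rot: [0.221, 0.975, 0.0, -0.0]
ft_force: [0.4, -0.3, -0.8]
width: 0.0437
grip_force: 0.0
```

>>> drive_tool(series=[0, 0, 0, 0, 0, 0.03, 0, 0, 0, 0, 0, 0, 0.06, 0])

```text
time: 10.7
ee_pos: [0.5717, -0.0958, 0.0484]
eef_rot: [0.221, 0.975, 0.0, -0.0]
ft_force: [0.1, -1.0, -0.7]
width: 0.0438
grip_force: 0.0
```

>>> drive_tool(series=[0, 0, 0, 0, 0, 0.03, 0, 0, 0, 0, 0, 0, 0.06, 0])

```text
time: 10.87
ee_pos: [0.5717, -0.0957, 0.0461]
eef_rot: [0.221, 0.975, 0.0, -0.0]
ft_force: [0.0, 0.2, 1.4]
width: 0.0433
grip_force: 0.0
```

>>> drive_tool(series=[0, 0, 0, 0, 0, 0.03, 0, 0, 0, 0, 0, 0, 0.06, 0])

```text
time: 11.03
ee_pos: [0.5718, -0.0958, 0.0441]
eef_rot: [0.221, 0.975, 0.0, -0.0]
ft_force: [-8.4, 2.3, 20.9]
width: 0.0434
grip_force: 10.3
```

>>> drive_tool(series=[0, 0, 0, 0, 0, 0.03, 0, 0, 0, 0, 0, 0, 0.05, 0])

```text
time: 11.2
ee_pos: [0.5718, -0.0957, 0.044]
eef_rot: [0.221, 0.975, 0.001, -0.0]
ft_force: [-15.0, 2.0, 34.6]
width: 0.0434
grip_force: 17.3
```

```bash
python3 go.py
```

```text
t 11.2 lamp pos -0.0247 0.006 0.044 F [-15.    2.   34.6] w 0.0434 q [-0.28  0.4   0.45  1.78 -0.2   1.    1.37]
```

>>> drive_tool(series=[0, 0, 0, 0, 0, -0.1, 0, 0, 0, 0, 0, 0, -0.16, 0, 0, 0, 0, 0, 0, -0.16, 0])

```text
time: 11.45
ee_pos: [0.5721, -0.0958, 0.0487]
eef_rot: [0.221, 0.975, 0.0, 0.0]
ft_force: [0.1, 0.5, -0.8]
width: 0.0436
grip_force: 0.0
```

>>> drive_tool(series=[0, 0, 0, 0, 0.08, 0, 0, 0, 0, 0, 0, 0.14, 0, 0, 0, 0, 0, 0, 0.19, 0, 0])

```text
time: 11.7
ee_pos: [0.5748, -0.0892, 0.0479]
eef_rot: [0.221, 0.975, -0.0, -0.0]
ft_force: [-0.9, -2.1, 1.2]
width: 0.0433
grip_force: 1.2
```

>>> drive_tool(series=[0, 0, 0, 0, 0.05, 0, 0, 0, 0, 0, 0, 0.1, 0, 0, 0, 0, 0, 0, 0.15, 0, 0])

```text
time: 11.95
ee_pos: [0.5777, -0.0829, 0.048]
eef_rot: [0.221, 0.975, 0.0, -0.0]
ft_force: [-0.2, -0.3, 0.2]
width: 0.0437
grip_force: 0.0
```

```bash
python3 go.py
```

```text
t 11.95 lamp pos -0.0249 0.0201 0.048 F [-0.2 -0.3  0.2] w 0.0437 q [-0.3   0.4   0.44  1.77 -0.2   1.01  1.34]
```

>>> drive_tool(series=[0, 0, 0, 0, 0.05, 0, 0, 0, 0, 0, 0, 0.1, 0, 0])

```text
time: 12.12
ee_pos: [0.5795, -0.0793, 0.0482]
eef_rot: [0.221, 0.975, 0.0, -0.0]
ft_force: [0.3, -0.3, 0.1]
width: 0.0434
grip_force: 0.0
```

>>> drive_tool(series=[0, 0, 0, 0, 0.04, 0, 0])

```text
time: 12.2
ee_pos: [0.5797, -0.079, 0.0481]
eef_rot: [0.221, 0.975, -0.001, -0.0]
ft_force: [-3.7, -6.0, 1.5]
width: 0.0434
grip_force: 3.5
```

>>> drive_tool(series=[0, 0, 0, 0, -0.2, 0, 0, 0, 0, 0, 0, -0.2, -0.5, 0, 0, 0, 0, 0, -0.2, -1.3, 0, 0, 0, 0, 0, -0.2, -2.2, 0, 0, 0, 0, 0, -0.2, -3.2, 0, 0, 0, 0, 0, -0.2, -4, 0, 0, 0, 0, 0, -0.2, -4, 0])

```text
time: 12.78
ee_pos: [0.5794, -0.0866, 0.2155]
eef_rot: [0.221, 0.975, 0.001, 0.005]
ft_force: [1.6, -0.7, -0.6]
width: 0.0437
grip_force: 0.0
```

```bash
python3 go.py; python3 - <<'E'
from bench import camera
import cv2,numpy as np
b=camera("scene")[:,:,::-1][185:305,245:365]
w=camera("wrist")[:,:,::-1]
print(w.shape)
cv2.imwrite("pics/c6.png",np.hstack([cv2.resize(b,(384,384),interpolation=cv2.INTER_CUBIC),cv2.resize(w[:256,80:357],(416,384))]))
E
```

```text
t 12.7833 lamp pos -0.0218 0.0175 0.2155 F [ 1.6 -0.7 -0.6] w 0.0437 q [-0.33  0.24  0.48  1.59 -0.12  1.33  1.29]
(384, 512, 3)
```

View pics/c6.png

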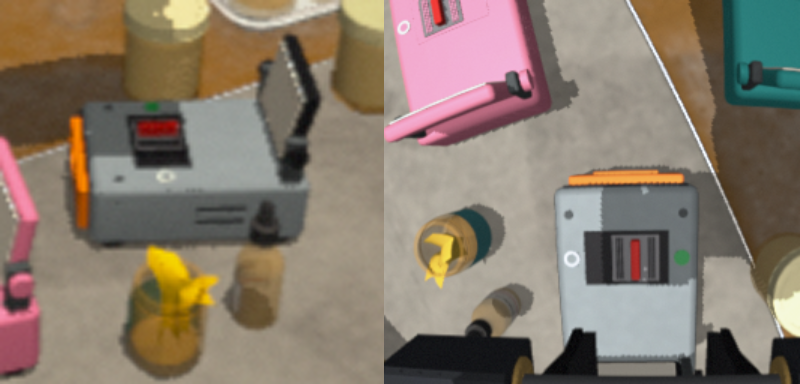

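The drawer front lies flat against the box at (80,170). The ridge is on the green-dot side, at wrist crop (635,260), nearer the dot at (681,258). The jars and the bottle are undisturbed.

```bash
python3 -c "
from bench import r
print(r.close_job())"
```

```text
the job is handed in; nothing more can be done
None
```

The battery drawer is pushed home and held by its catch, the switch has snapped across to the green dot, the jars and bottle were not touched, and the job was handed in at about 13 s; the verdict was not shown.

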